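# Fetch the doming block from behind the jars

### The arm

A 7-joint arm with a two-finger parallel gripper is mounted at the origin on the work surface. World frame = base frame: x ahead of the robot, y to its left, z up, the work surface at z = 0. Lengths are in m, angles in rad, forces in N, time in s.
With the tool pointing down it reaches from about 0.4 to 0.85 m from the base axis. Payload 4.5 kg.
Tool frame: the origin (TCP) lies between the finger pads; the fingertips stand 11 mm ahead of it and the grasp point (between the pads) lies 8 mm behind it (r.nose_length is the distance from the TCP to the fingertips, in m); z points along the fingers, y is the line along which they close (so a half turn about z gives the same grasp; the last joint's range is limited). The gripper opens to 88 mm and grips with 3 to 60 N. Pads are 18 mm wide; open, the fingers measure 123 mm over their backs; the gripper's body (75 mm by 187 mm) begins 45 mm behind the grasp point.
Start: joints at [1.382, 0.689, -0.195, 1.565, 0.157, 0.902, -0.215], TCP at [0.138, -0.61, 0.25] pointing down, gripper open.
Joint ranges: [-3.01, 3.01], [-0.46, 2.08], [-1.47, 1.51], [0.13, 2.56], [-1, 4.14], [0.04, 2.09], [-2.66, 2.66]. Speed limits (rad/s): [2.57, 2.57, 3.14, 3.14, 3.14, 3.14, 3.14].

### API

Orientations are given as a unit quaternion [x, y, z, w].
In Python, from plant import get_state, snapshot, camera_model, r gives the robot as it stands.
- The arm moves only by the shell command python3 -m inch 'ROWS' [FORCE]. ROWS is text: rows parted by semicolons, each of 7 numbers parted by spaces: the opening, from -1 (shut) to 1 (fully open), then the shift along the tool's x, y, z in m, then the turn, a rotation vector about the tool's x, y, z in rad. A call has 1 to 20 rows; each row shifts and turns the commanded pose from where the row before left it, along the tool's axes as they then stand; what a row does not reach is not made up. A row lasts 1/12 s, in which the tool goes at most 41.7 mm and 7.16 degrees, less where a joint would pass 70% of its speed; a pose out of reach is approached as far as the arm can. A call is refused whole if a number of a shift passes 0.0417 or a number of a turn 0.125, either way. A call with a gripper value outside its range is refused whole. The fingers move at their own pace and stop on an object; FORCE is the grip in N (left out, the last holds). Time passes only in rows, so rows that do not move let the fingers close. It gives the time, the measured TCP pose, the force, the opening and the grip force at its end, in the units of the state.
- get_state(): the state, without advancing time (a new reading comes with each control period).
- snapshot(name): name is "side" or "top"; returns (picture, depth): 384x512x3 uint8, red, green, blue; 384x512 float32, m along the optical axis (not along the pixel's ray), 0 where there is no reading.
- camera_model(name): a dict with "intrinsics" (3x3 intrinsics, pixels), "view" (4x4, takes a point from world to camera coordinates). Camera axes: x right, y down, z forward; pixel columns grow to the right and rows downward; lengths in m; the calibration is good to about 2 mm. A picture is of the moment at which its call begins. camera_model takes no time and is no camera call.
- r.finish_job(): hands the job in; it is judged then, once.
The state is a dict: "clock": time; "q": joint angles; "qd": joint speeds; "joint_torque": joint torques, N m; "tool_pos": TCP position; "eef_rot": TCP orientation; "contact_force": force on the tool from outside, world axes, zero at the start; "moment": the same for the moment, N m; "opening": opening from 0.0 (shut) to 1.0 (fully open); "finger_force": force on a finger pad.
Only numpy, scipy, OpenCV 4.12 (cv2) and the standard library are available. Lean on these libraries where they do the work, as an engineer would, in place of code of your own. Each camera call takes 0.05 s, during which the arm holds its last target. There are 200 camera calls.

### The job

First stand all three jars in the grey tray, leaving the steel doming block where it is; then fetch the block from the plywood rack and set it, hollows up, on the middle of the black rubber pad, and only after that put each jar back upright on the middle of the coaster of its lid's colour. Set everything down gently without dropping or tipping it, and do not disturb the soldering stand.

Things in the scene. Friction and masses are not known exactly. Their poses are not given: they have to be found in the camera images.
- jar_red_center (a point): Small closed glass jar with a red lid: round, upright, 85 mm tall; the glass is 43 mm across, the lid 46 mm across and takes the top 16 mm. About 0.16 kg (varies). The point is its centre, half-way up (42.5 mm above its underside); z is up along the jar. At the start it stands on the red coaster.
- jar_yellow_center (a point): Small closed glass jar with a yellow lid: round, upright, 85 mm tall; the glass is 43 mm across, the lid 46 mm across and takes the top 16 mm. About 0.16 kg (varies). The point is its centre, half-way up (42.5 mm above its underside); z is up along the jar. At the start it stands on the yellow coaster.
- jar_blue_center (a point): Small closed glass jar with a blue lid: round, upright, 85 mm tall; the glass is 43 mm across, the lid 46 mm across and takes the top 16 mm. About 0.16 kg (varies). The point is its centre, half-way up (42.5 mm above its underside); z is up along the jar. At the start it stands on the blue coaster.
- coaster_red: Red round coaster, 68 mm across, 3 mm thick, fixed on a plywood rack (12 mm thick board, 185 x 234 mm); the home of the jar with the red lid. Origin: centre of its underside, on the board; z up. The three coasters lie left of, right of and in front of the doming block, 75 to 90 mm from it, in any order. Behind the block, about 50 mm from its centre, the rack has a fence 8 mm thick that rises to 30 mm above the table.
- coaster_yellow: Yellow round coaster, 68 mm across, 3 mm thick, fixed on a plywood rack (12 mm thick board, 185 x 234 mm); the home of the jar with the yellow lid. Origin: centre of its underside, on the board; z up. The three coasters lie left of, right of and in front of the doming block, 75 to 90 mm from it, in any order. Behind the block, about 50 mm from its centre, the rack has a fence 8 mm thick that rises to 30 mm above the table.
- coaster_blue: Blue round coaster, 68 mm across, 3 mm thick, fixed on a plywood rack (12 mm thick board, 185 x 234 mm); the home of the jar with the blue lid. Origin: centre of its underside, on the board; z up. The three coasters lie left of, right of and in front of the doming block, 75 to 90 mm from it, in any order. Behind the block, about 50 mm from its centre, the rack has a fence 8 mm thick that rises to 30 mm above the table.
- block_center (a point): Doming block: steel, 44 x 44 mm, 36 mm tall, with four round hollows in its top, about 0.54 kg (varies); it stands on the plywood board amid the three jars. The point is its centre, half-way up (18 mm above its underside); x and y are square to its sides, z up.
- tray: Grey open tray, fixed, the side area: 240 mm long (its x) by 100 mm wide (its y), rim 14 mm high, wall and floor 4 mm thick. Inside 232 x 92 mm: room for the three jars in a row along x, 75 mm apart. Origin: centre of its underside, on the table; z up. It may be on the left or the right of the rack.
- pad (a point): Centre of the top of the black rubber pad, 72 x 72 mm, fixed in the middle of a bright metal work sheet (200 x 160 mm); the pad's top is 7 mm above the table. x and y along the pad's sides, z up. It is on the other side of the rack from the tray.
- stand: Bystander: soldering stand, a round steel foot 56 mm across and 30 mm high with a thin upright rod to 112 mm above the table. Origin: centre of its underside.
Mind the look-alikes: they are no part of the job. Leave any turquoise look-alike of the part that bears jar_red_center alone. Leave any pink look-alike of the part that bears jar_blue_center alone.

How it is judged:
By the outcome, as a careful person would: the job done as asked, in the order asked, and still so for the second after the job is handed in, with the robot touching nothing.
It also fails if it takes over 147 s, if anything falls off the work surface, if the arm or the gripper's body presses on something with over 40 N, if the wrist force passes 120 N, or if a joint passes its speed limit or range.

## Working session

There is one attempt and no reset: what is moved stays moved. The work goes in short steps, Python scripts to look and compute and a shell command to move; the robot and the scene stay as the last step left them, time stands still between calls to the robot, and variables do not carry over. Pictures are saved under pics/ and viewed, at most 14 in all, crops included, and the job is handed in when it is done.

```bash
ls; mkdir -p pics
python3 - <<'E'
from plant import *
import cv2,numpy as np
for n in("top","side"):
    p,d=snapshot(n); cv2.imwrite(f"pics/{n}0.png",p[:,:,::-1]); np.save(f"{n}0.npy",d)
    m=camera_model(n); print(n,np.round(m["intrinsics"],1).tolist(),np.round(m["view"],3).tolist())
s=get_state();print(s["clock"],s["tool_pos"],s["eef_rot"],s["opening"])
E
```

```text
pics
top [[389.6, 0.0, 250.5], [0.0, 389.6, 195.7], [0.0, 0.0, 1.0]] [[-0.016, -1.0, -0.007, 0.024], [-0.975, 0.017, -0.221, 0.543], [0.221, 0.003, -0.975, 0.823], [0.0, 0.0, 0.0, 1.0]]
side [[421.2, 0.0, 253.8], [0.0, 421.2, 187.6], [0.0, 0.0, 1.0]] [[-0.932, -0.362, -0.001, 0.514], [-0.243, 0.628, -0.739, 0.208], [0.268, -0.689, -0.674, 0.87], [0.0, 0.0, 0.0, 1.0]]
0.1 [ 0.13792203 -0.60904049  0.24901841] [ 9.93797846e-01  1.11198900e-01 -1.57699390e-04 -7.87987655e-04] 0.9981537495878752
```

View pics/top0.png

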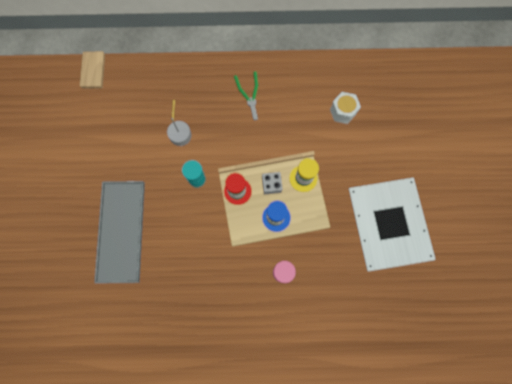

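View pics/side0.png

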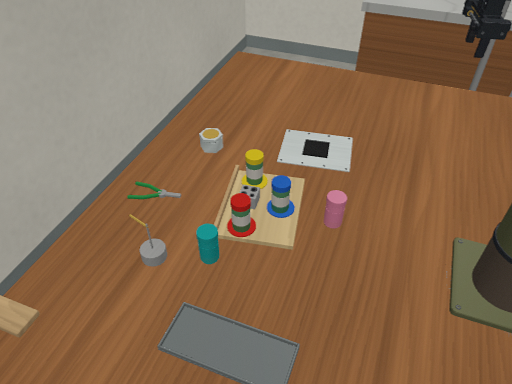

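The top picture shows the tray at (120,232), red jar (236,187), blue jar (277,214), yellow jar (306,172), block (272,183), pad (392,223) and stand (179,132). The look-alikes are the turquoise jar at (194,173), beside red, and the pink one at (285,271). I leave both alone.

```bash
cat > h.py <<'E'
from plant import *
import cv2,numpy as np
from scipy.spatial.transform import Rotation as R
def cloud(n):
    p,d=snapshot(n);m=camera_model(n);K=np.array(m["intrinsics"]);V=np.array(m["view"])
    v,u=np.mgrid[:384,:512]
    c=np.stack([(u-K[0,2])*d/K[0,0],(v-K[1,2])*d/K[1,1],d],-1)
    w=(c-V[:3,3])@V[:3,:3]; w[d==0]=np.nan
    return p,w,cv2.cvtColor(p,cv2.COLOR_RGB2HSV)
def pix(n,P):
    m=camera_model(n);V=np.array(m["view"]);c=V[:3,:3]@P+V[:3,3];q=np.array(m["intrinsics"])@c;return q[:2]/q[2]
def plane(n,uv,z):
    m=camera_model(n);K=np.array(m["intrinsics"]);V=np.array(m["view"])
    ray=np.c_[np.array(uv,float).reshape(-1,2),np.ones(np.size(uv)//2)]@np.linalg.inv(K).T@V[:3,:3]
    o=-V[:3,:3].T@V[:3,3];return o+ray*((z-o[2])/ray[:,2])[:,None]
HUE=dict(red=(174,6),yellow=(22,32),blue=(105,125),turq=(84,96),pink=(160,173))
def hm(hsv,c):
    a,b=HUE[c];h=hsv[...,0]
    return ((h>=a)&(h<=b) if a<b else (h>=a)|(h<=b))&(hsv[...,1]>90)&(hsv[...,2]>60)
def mid(P): # min-enclosing-circle & mean
    q=P[:,:2].astype(np.float32); c,r=cv2.minEnclosingCircle(q*1000); return np.round(np.r_[np.array(c)/1000,r/1000],4),np.round(P.mean(0),4),len(P)
def to(x,y,z,yaw=None):
    """delta to target in tool axes; yaw = world angle of closing line(deg)"""
    s=get_state();Q=R.from_quat(s["eef_rot"]);d=Q.inv().apply(np.array([x,y,z])-s["tool_pos"])
    M=Q.as_matrix();cur=np.degrees(np.arctan2(M[1,1],M[0,1]))
    print("t",round(s["clock"],2),"pos",np.round(s["tool_pos"],4),"yclose",round(cur,2),"tilt",np.round(M[:2,2],4),"delta tool",np.round(d,4))
    if yaw is not None:
        e=(yaw-cur+90)%180-90; print("turn about tool z",round(-np.radians(e),4)," deg",round(e,2))
E
python3 - <<'E'
from h import *
np.set_printoptions(suppress=True)
for n in("top","side"):
    p,w,hsv=cloud(n); print(n)
    for c in HUE:
        m=hm(hsv,c)&(np.abs(w[...,0])<.9)&(np.abs(w[...,1])<.7)&(w[...,0]>.2)
        z=w[...,2]; ztop=.1 if c in("red","yellow","blue") else .085
        t=m&(abs(z-ztop)<.006); k=m&(abs(z-.015)<.004)
        for l,mm in(("lid",t),("coast",k)):
            if mm.sum()>8:
                v,u=np.nonzero(mm); print(c,l,*mid(w[mm]),'plane',np.round(plane(n,[u.mean(),v.mean()],ztop if l=="lid" else .015)[0,:2],4), 'zmed',round(float(np.median(z[mm])),4))
    z=w[...,2]
    # pad: dark pixels near
    sel={"pad":(hsv[...,2]<45)&(abs(z-.007)<.006)&(w[...,0]>.3),
         "tray":(hsv[...,1]<60)&(hsv[...,2]<150)&(z>.009)&(z<.02)&(w[...,1]>.2)&(w[...,0]>.2),
         "block":(abs(z-.048)<.005)&(hsv[...,1]<90)&(w[...,0]>.4)&(w[...,0]<.75)&(abs(w[...,1])<.15),
         "sheet":(hsv[...,1]<50)&(hsv[...,2]>150)&(abs(z)<.008)&(w[...,0]>.3),
         "stand":(abs(z-.03)<.004)&(hsv[...,1]<70)&(w[...,1]>.15)&(w[...,0]>.5),
         "fence":(abs(z-.03)<.004)&(hsv[...,1]>70)&(abs(w[...,1])<.15)&(w[...,0]>.5)}
    for k,m in sel.items():
        P=w[m][:,:2].astype(np.float32)*1000
        if len(P)<5: print(k,len(P));continue
        print(k,len(P),cv2.minAreaRect(P),P.mean(0).round(1))
    np.save(n+"_w.npy",w)
p,_=snapshot("top")
c=cv2.resize(p[130:250,160:340],None,fx=4,fy=4,interpolation=cv2.INTER_CUBIC);cv2.imwrite("pics/crop1.png",c[:,:,::-1])
E
```

```text
top
red lid [0.5647 0.0477 0.0219] [0.5641 0.0477 0.1006] 302 plane [0.5643 0.0477] zmed 0.1009
red coast [0.4708 0.0177 0.1203] [0.5541 0.0417 0.0157] 207 plane [0.5542 0.0418] zmed 0.0157
yellow lid [0.6608 0.0262 0.1757] [ 0.597  -0.1091  0.1004] 337 plane [ 0.597  -0.1092] zmed 0.1006
yellow coast [ 0.6064 -0.1148  0.0465] [ 0.5884 -0.1076  0.015 ] 328 plane [ 0.5883 -0.1076] zmed 0.0151
blue lid [ 0.5009 -0.0417  0.022 ] [ 0.5005 -0.0415  0.1007] 325 plane [ 0.5006 -0.0415] zmed 0.1007
blue coast [ 0.5008 -0.0445  0.0322] [ 0.4882 -0.0444  0.0158] 217 plane [ 0.4883 -0.0444] zmed 0.0159
turq lid [0.6002 0.1456 0.0222] [0.5999 0.1453 0.0855] 293 plane [0.6    0.1454] zmed 0.0856
pink lid [ 0.3659 -0.0438  0.0172] [ 0.3669 -0.0361  0.0846] 13 plane [ 0.3668 -0.0361] zmed 0.0841
pad 696 ((484.25103759765625, -316.7847900390625), (61.867347717285156, 63.900184631347656), 8.237987518310547) [ 484.  -316.9]
tray 647 ((659.380859375, 301.8547668457031), (606.8716430664062, 205.42457580566406), 6.072586536407471) [476.  325.9]
block 404 ((589.935791015625, 0.236480712890625), (219.51129
[... 1484 characters left out ...]
025787353516, 71.51453399658203), 8.814342498779297) [ 482.7 -315.4]
tray 963 ((549.8863525390625, 306.81451416015625), (146.50743103027344, 395.27825927734375), 77.38650512695312) [497.7 313.8]
block 361 ((575.987548828125, -26.061614990234375), (145.26507568359375, 151.0921173095703), 50.692588806152344) [563.8 -29.1]
sheet 2600 ((1192.7330322265625, -468.7845458984375), (832.4304809570312, 1578.2490234375), 54.59160614013672) [ 763.1 -398.3]
stand 402 ((684.0424194335938, 169.89114379882812), (126.9995346069336, 55.81657791137695), 31.499605178833008) [713.5 189.6]
fence 339 ((566.7969360351562, -3.094635009765625), (136.23165893554688, 296.5893249511719), 9.599000930786133) [612.1 -18.2]
```

View pics/crop1.png

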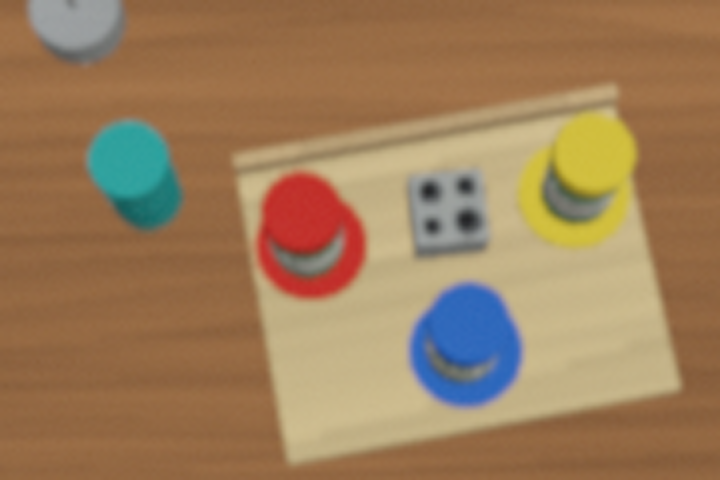

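The crop confirms red (300,215), blue (468,325) and yellow (595,155) standing on their coasters around the block (450,212). Turquoise (130,160) is outside the rack. I still need tidier fits for the block, yellow jar and tray.

Run:
```python
from h import *
for n in("top","side"):
    p,w,hsv=cloud(n);x,y,z=w[...,0],w[...,1],w[...,2]
    sel={"block":(abs(z-.048)<.006)&(hsv[...,1]<70)&(abs(x-.577)<.04)&(abs(y+.033)<.04),
    "yel":(abs(z-.1)<.006)&hm(hsv,"yellow")&(abs(x-.6)<.05)&(abs(y+.11)<.05),
    "yc":(abs(z-.015)<.004)&hm(hsv,"yellow")&(abs(x-.59)<.05)&(abs(y+.11)<.05)&(hsv[...,1]>180),
    "rc":(abs(z-.015)<.004)&hm(hsv,"red")&(abs(x-.56)<.05)&(abs(y-.045)<.05)&(hsv[...,1]>150),
    "traysurf":(z>.002)&(z<.02)&(hsv[...,1]<90)&(y>.24)&(x>.3)&(x<.63),
    "fence":(z>.025)&(z<.034)&(hsv[...,1]>40)&(abs(y+.02)<.11)&(x>.6)&(x<.68)}
    for k,m in sel.items():
        m=cv2.morphologyEx(m.astype(np.uint8),cv2.MORPH_OPEN,np.ones((2,2)))>0
        P=w[m][:,:2].astype(np.float32)*1000
        print(n,k,len(P),cv2.minAreaRect(P),cv2.minEnclosingCircle(P)[0],P.mean(0).round(1))
to(.565,.0477,.25)
```

```text
top block 352 ((583.1795043945312, -39.46998596191406), (42.92901611328125, 51.32492446899414), 12.072632789611816) (583.218994140625, -39.654808044433594) [nan nan]
top yel 333 ((601.0633544921875, -127.80580139160156), (41.130863189697266, 74.1553726196289), 23.93520736694336) (605.5057373046875, -127.52332305908203) [ 594.6 -115.8]
top yc 0 ((0.0, 0.0), (0.0, 0.0), 0.0) (0.0, 0.0) [nan nan]
top rc 191 ((556.6865234375, 42.10108184814453), (42.76283645629883, 63.313514709472656), 12.68639850616455) (564.010986328125, 43.85660171508789) [nan nan]
top traysurf 4313 ((nan, nan), (0.0, 0.0), 0.0) (475.3650207519531, 323.99932861328125) [nan nan]
top fence 345 ((633.720947265625, -22.158897399902344), (6.18614387512207, 222.98924255371094), 9.703629493713379) (632.09375, -22.437137603759766) [nan nan]
side block 181 ((576.9884643554688, -31.303325653076172), (115.78388977050781, 39.41690444946289), 95.2904281616211) (569.54296875, -31.99276351928711) [nan nan]
side yel 190 ((613.8108520507812, -170.35031127929688), (40.034210205078125, 164.8689422607422), 18.408567428588867) (607.250854
[... 210 characters left out ...]
7]
side rc 215 ((559.4283447265625, 52.832252502441406), (66.11334228515625, 51.941776275634766), 25.87674903869629) (561.8468017578125, 46.480289459228516) [556.7  57.6]
side traysurf 6635 ((474.6792907714844, 325.1595458984375), (242.81698608398438, 102.07486724853516), 2.1319141387939453) (475.65478515625, 320.8544921875) [nan nan]
side fence 237 ((612.5867919921875, -32.283180236816406), (48.30842590332031, 221.99986267089844), 9.37346363067627) (631.7442626953125, -29.120803833007812) [630.  -20.6]
t 0.35 pos [ 0.1381 -0.6094  0.2495] yclose -77.23 tilt [-0.0001  0.0004] delta tool [ 5.616e-01 -5.465e-01 -3.000e-04]<stdin>:13: RuntimeWarning: Mean of empty slice.
  ret = um.true_divide(
```

```bash
python3 - <<'E'
from h import *
for n in("top","side"):
    p,w,hsv=cloud(n);x,y,z=w[...,0],w[...,1],w[...,2]
    m=(abs(z-.1)<.004)&hm(hsv,"yellow")&(hsv[...,1]>170)&(abs(x-.6)<.04)&(abs(y+.115)<.04)
    P=w[m]; c=np.median(P,0); Q=P[np.hypot(*(P-c)[:,:2].T)<.026]; print(n,mid(Q),c)
to(.595,-.115,.25,-80.5)
E
python3 -m inch '0.41 0 0 0 0 0 0.057'
python3 - <<'E'
import sys;sys.path.insert(0,'.')
from h import *
to(.595,-.115,.25,-80.5)
E
```

```text
top (array([ 0.5959, -0.1127,  0.0224]), array([ 0.5938, -0.1124,  0.1006]), 282) [ 0.59397638 -0.1122664   0.1005943 ]
side (array([ 0.5951, -0.1138,  0.0233]), array([ 0.5951, -0.1115,  0.0998]), 180) [ 0.59450438 -0.11112248  0.09987336]
t 0.45 pos [ 0.1381 -0.6095  0.2497] yclose -77.23 tilt [-0.      0.0001] delta tool [ 5.549e-01 -3.813e-01 -3.000e-04]
turn about tool z 0.057  deg -3.27
clock: 0.53
tool_pos: [0.138, -0.6095, 0.2497]
eef_rot: [0.997, 0.083, 0.0, -0.0]
contact_force: [0.7, -0.3, -0.4]
opening: 0.947
finger_force: 0.0
t 0.53 pos [ 0.138  -0.6095  0.2497] yclose -80.53 tilt [0.0002 0.0001] delta tool [ 5.321e-01 -4.126e-01 -2.000e-04]
turn about tool z -0.0005  deg 0.03
```

```bash
python3 -m inch '0.41 .01 -.008 0 0 0 0;0.41 .02 -.016 0 0 0 0;0.41 .0313 -.0243 0 0 0 0;0.41 .0313 -.0243 0 0 0 0;0.41 .0313 -.0243 0 0 0 0;0.41 .0313 -.0243 0 0 0 0;0.41 .0313 -.0243 0 0 0 0;0.41 .0313 -.0243 0 0 0 0;0.41 .0313 -.0243 0 0 0 0;0.41 .0313 -.0243 0 0 0 0;0.41 .0313 -.0243 0 0 0 0;0.41 .0313 -.0243 0 0 0 0;0.41 .0313 -.0243 0 0 0 0;0.41 .0313 -.0243 0 0 0 0;0.41 .0313 -.0243 0 0 0 0;0.41 .0313 -.0243 0 0 0 0;0.41 .0313 -.0243 0 0 0 0;0.41 .03 -.0243 0 0 0 0;0.41 .01 -.006 0 0 0 0;0.41 0 0 0 0 0 0'
python3 - <<'E'
from h import *
to(.5955,-.113,.056,-80.5)
E
```

```text
clock: 2.2
tool_pos: [0.6034, -0.1014, 0.2496]
eef_rot: [0.996, 0.087, 0.001, -0.002]
contact_force: [0.6, -1.1, 0.4]
opening: 0.706
finger_force: 0.0
t 2.2 pos [ 0.6034 -0.1014  0.2496] yclose -79.98 tilt [0.002  0.0033] delta tool [-0.0103  0.0106  0.1935]
turn about tool z 0.0091  deg -0.52
```

```bash
python3 -m inch '0.41 -.0103 .0106 .01 0 0 0;0.41 0 0 .03 0 0 0;0.41 0 0 .03 0 0 0;0.41 0 0 .02 0 0 0;0.41 0 0 0 0 0 0;0.41 0 0 0 0 0 0'
python3 - <<'E'
from h import *
to(.5955,-.113,.056,-80.5)
E
```

```text
clock: 2.7
tool_pos: [0.5912, -0.1206, 0.1594]
eef_rot: [0.997, 0.082, -0.001, 0.0]
contact_force: [0.1, -0.8, 0.3]
opening: 0.707
finger_force: 0.0
t 2.7 pos [ 0.5912 -0.1206  0.1594] yclose -80.55 tilt [-0.0028 -0.0004] delta tool [ 0.0058 -0.0067  0.1033]
turn about tool z -0.0008  deg 0.05
```

```bash
python3 -m inch '0.41 .0058 -.0067 0 0 0 0;0.41 0 0 .005 0 0 0;0.41 0 0 0 0 0 0;0.41 0 0 0 0 0 0'
python3 - <<'E'
from h import *
to(.5955,-.113,.056,-80.5)
E
```

```text
clock: 3.03
tool_pos: [0.5977, -0.1118, 0.1555]
eef_rot: [0.997, 0.083, 0.001, 0.0]
contact_force: [0.1, 0.6, 0.2]
opening: 0.706
finger_force: 0.0
t 3.03 pos [ 0.5977 -0.1118  0.1555] yclose -80.46 tilt [ 0.0012 -0.0002] delta tool [-0.0025  0.0007  0.0995]
turn about tool z 0.0006  deg -0.04
```

```bash
python3 -m inch '0.41 -.001 0 .01 0 0 0;0.41 0 0 .02 0 0 0;0.41 0 0 .025 0 0 0;0.41 0 0 .02 0 0 0;0.41 0 0 .015 0 0 0;0.41 0 0 .009 0 0 0;0.41 0 0 0 0 0 0;0.41 0 0 0 0 0 0;0.41 0 0 0 0 0 0'
python3 - <<'E'
from h import *
to(.5955,-.113,.056,-80.5)
E
```

```text
clock: 3.78
tool_pos: [0.597, -0.1124, 0.0566]
eef_rot: [0.997, 0.083, 0.001, 0.0]
contact_force: [0.6, -0.1, 0.8]
opening: 0.706
finger_force: 0.0
t 3.78 pos [ 0.597  -0.1124  0.0566] yclose -80.51 tilt [ 0.0017 -0.0003] delta tool [-0.0016  0.0003  0.0005]
turn about tool z -0.0001  deg 0.01
```

```bash
python3 -m inch '-1 -.0015 0 0 0 0 0;-1 0 0 0 0 0 0;-1 0 0 0 0 0 0;-1 0 0 0 0 0 0;-1 0 0 0 0 0 0;-1 0 0 0 0 0 0;-1 0 0 0 0 0 0;-1 0 0 0 0 0 0' 18
python3 -m inch '-1 0 0 -.005 0 0 0;-1 0 0 -.015 0 0 0;-1 0 0 -.025 0 0 0;-1 0 0 -.03 0 0 0;-1 0 0 -.025 0 0 0;-1 0 0 -.02 0 0 0;-1 0 0 0 0 0 0;-1 0 0 0 0 0 0;-1 0 0 0 0 0 0'
python3 - <<'E'
from h import *
t=np.radians(2.13);c=np.array([.4747,.325])
for k in(-1,0,1): print(k,c+k*.075*np.array([np.cos(t),np.sin(t)]))
to(*(c+.075*np.array([np.cos(t),np.sin(t)])),.17,-87.9)
E
```

```text
clock: 4.45
tool_pos: [0.5953, -0.1129, 0.0564]
eef_rot: [0.997, 0.083, 0.001, 0.0]
contact_force: [-1.1, -1.5, 5.7]
opening: 0.5
finger_force: 17.9
clock: 5.2
tool_pos: [0.5938, -0.1121, 0.1745]
eef_rot: [0.997, 0.083, -0.001, -0.0]
contact_force: [-0.5, -0.2, -0.8]
opening: 0.502
finger_force: 17.9
-1 [0.39975182 0.32221248]
0 [0.4747 0.325 ]
1 [0.54964818 0.32778752]
t 5.2 pos [ 0.5938 -0.1121  0.1745] yclose -80.48 tilt [-0.0024  0.0004] delta tool [ 0.0292 -0.4411  0.0048]
turn about tool z 0.1295  deg -7.42
```

```bash
python3 -m inch '-1 .001 -.01 0 0 0 0;-1 .002 -.025 0 0 0 0;-1 .0024 -.036 0 0 0 0;-1 .0024 -.036 0 0 0 0;-1 .0024 -.036 0 0 0 0;-1 .0024 -.036 0 0 0 0;-1 .0024 -.036 0 0 0 0;-1 .0024 -.036 0 0 0 0;-1 .0024 -.036 0 0 0 0;-1 .0024 -.036 0 0 0 0;-1 .0024 -.036 0 0 0 0;-1 .0024 -.036 0 0 0 0;-1 .002 -.026 0 0 0 0;-1 .001 -.02 0 0 0 0;-1 0 0 0 0 0 .05;-1 0 0 0 0 0 .05;-1 0 0 0 0 0 .03;-1 0 0 0 0 0 0;-1 0 0 0 0 0 0;-1 0 0 0 0 0 0'
python3 - <<'E'
from h import *
to(.5497,.3278,.046,-87.9)
E
```

```text
clock: 6.87
tool_pos: [0.5514, 0.3271, 0.1752]
eef_rot: [1.0, 0.018, -0.0, 0.0]
contact_force: [0.0, 0.6, -1.5]
opening: 0.505
finger_force: 17.9
t 6.87 pos [0.5514 0.3271 0.1752] yclose -87.92 tilt [-0.0008 -0.0006] delta tool [-0.0015 -0.0008  0.1292]
turn about tool z -0.0004  deg 0.02
```

```bash
python3 -m inch '-1 -.0015 0 .015 0 0 0;-1 0 -.0008 .03 0 0 0;-1 0 0 .035 0 0 0;-1 0 0 .025 0 0 0;-1 0 0 .012 0 0 0;-1 0 0 .007 0 0 0;-1 0 0 .0015 0 0 0;-1 0 0 0 0 0 0;-1 0 0 0 0 0 0;-1 0 0 0.001 0 0 0;-1 0 0 0.001 0 0 0;-1 0 0 0.001 0 0 0;-1 0 0 0 0 0 0'
python3 - <<'E'
from h import *
to(.5497,.3278,.0454,-87.9)
E
```

```text
clock: 7.95
tool_pos: [0.5502, 0.3282, 0.0475]
eef_rot: [1.0, 0.018, 0.0, -0.0]
contact_force: [0.1, -0.6, -1.1]
opening: 0.503
finger_force: 17.9
t 7.95 pos [0.5502 0.3282 0.0475] yclose -87.94 tilt [0.0003 0.0002] delta tool [-0.0005  0.0004  0.0021]
turn about tool z -0.0008  deg 0.04
```

```bash
python3 -m inch '-1 0 0 0.001 0 0 0;-1 0 0 0.001 0 0 0;-1 0 0 0.0005 0 0 0;-1 0 0 0 0 0 0;-1 0 0 0 0 0 0'
```

```text
clock: 8.37
tool_pos: [0.5505, 0.3282, 0.0454]
eef_rot: [1.0, 0.018, 0.0, -0.0]
contact_force: [-1.3, -1.6, 5.7]
opening: 0.503
finger_force: 17.9
```

```bash
python3 -m inch '0.1 0 0 0 0 0 0;0.41 0 0 0 0 0 0;0.41 0 0 0 0 0 0;0.41 0 0 0 0 0 0;0.41 0 0 0 0 0 0;0.41 0 0 -.01 0 0 0;0.41 0 0 -.03 0 0 0;0.41 0 0 -.04 0 0 0;0.41 0 0 -.03 0 0 0;0.41 0 0 -.015 0 0 0;0.41 0 0 0 0 0 -.05;0.41 0 0 0 0 0 -.05;0.41 0 0 0 0 0 -.03;0.41 0 0 0 0 0 0'
python3 - <<'E'
from h import *
to(.565,.048,.17,-80.5)
for n in("top",):
    p,w,hsv=cloud(n);z=w[...,2]
    m=hm(hsv,"yellow")&(abs(z-.089)<.005)&(w[...,1]>.2)
    print(mid(w[m]))
E
```

```text
clock: 9.53
tool_pos: [0.5501, 0.3281, 0.1702]
eef_rot: [0.997, 0.083, 0.0, -0.0]
contact_force: [-0.3, 0.1, 0.1]
opening: 0.706
finger_force: 0.0
t 9.53 pos [0.5501 0.3281 0.1702] yclose -80.47 tilt [0.0002 0.0002] delta tool [-3.170e-02  2.787e-01  2.000e-04]
turn about tool z 0.0006  deg -0.03
(array([0.5508, 0.3276, 0.0228]), array([0.5461, 0.3257, 0.0896]), 264)
```

```bash
python3 -m inch '0.41 -.001 .01 0 0 0 0;0.41 -.003 .026 0 0 0 0;0.41 -.0045 .038 0 0 0 0;0.41 -.0045 .038 0 0 0 0;0.41 -.0045 .038 0 0 0 0;0.41 -.0045 .038 0 0 0 0;0.41 -.0045 .038 0 0 0 0;0.41 -.003 .03 0 0 0 0;0.41 -.0022 .0147 0 0 0 0;0.41 0 .008 0 0 0 0;0.41 0 0 0 0 0 0;0.41 0 0 0 0 0 0;0.41 0 0 0 0 0 0;0.41 0 0 0 0 0 0'
python3 - <<'E'
from h import *
to(.5655,.048,.056,-80.5)
E
```

```text
clock: 10.75
tool_pos: [0.5647, 0.0503, 0.1697]
eef_rot: [0.996, 0.084, 0.0, -0.001]
contact_force: [0.1, -0.3, -0.2]
opening: 0.705
finger_force: 0.0
t 10.75 pos [0.5647 0.0503 0.1697] yclose -80.32 tilt [-0.      0.0012] delta tool [0.0003 0.0026 0.1137]
turn about tool z 0.0031  deg -0.18
```

```bash
python3 -m inch '0.41 .0005 .002 .015 0 0 0;0.41 0 0 .025 0 0 0;0.41 0 0 .03 0 0 0;0.41 0 0 .02 0 0 0;0.41 0 0 .015 0 0 0;0.41 0 0 .0085 0 0 0;0.41 0 0 0 0 0 0;0.41 0 0 0 0 0 0;0.41 0 0 0 0 0 0'
python3 - <<'E'
from h import *
to(.5655,.048,.056,-80.5)
E
```

```text
clock: 11.5
tool_pos: [0.5664, 0.0467, 0.0572]
eef_rot: [0.997, 0.083, 0.001, -0.0]
contact_force: [0.2, 0.3, 0.5]
opening: 0.706
finger_force: 0.0
t 11.5 pos [0.5664 0.0467 0.0572] yclose -80.47 tilt [0.0018 0.0003] delta tool [-0.0007 -0.0014  0.0012]
turn about tool z 0.0006  deg -0.03
```

```bash
python3 -m inch '-1 -.0007 -.0014 0.001 0 0 0;-1 0 0 0 0 0 0;-1 0 0 0 0 0 0;-1 0 0 0 0 0 0;-1 0 0 0 0 0 0;-1 0 0 0 0 0 0;-1 0 0 0 0 0 0;-1 0 0 0 0 0 0' 18
python3 -m inch '-1 0 0 -.005 0 0 0;-1 0 0 -.015 0 0 0;-1 0 0 -.025 0 0 0;-1 0 0 -.03 0 0 0;-1 0 0 -.025 0 0 0;-1 0 0 -.02 0 0 0;-1 0 0 0 0 0 0;-1 0 0 0 0 0 0;-1 0 0 0 0 0 0'
python3 - <<'E'
from h import *
to(.4747,.325,.17,-87.9)
E
```

```text
clock: 12.17
tool_pos: [0.5653, 0.0474, 0.0558]
eef_rot: [0.997, 0.083, 0.001, 0.0]
contact_force: [-0.5, -0.6, 6.4]
opening: 0.505
finger_force: 18.0
clock: 12.92
tool_pos: [0.5638, 0.0473, 0.1742]
eef_rot: [0.997, 0.083, -0.001, 0.0]
contact_force: [-0.7, -0.3, -2.0]
opening: 0.504
finger_force: 18.0
t 12.92 pos [0.5638 0.0473 0.1742] yclose -80.5 tilt [-0.0022 -0.0004] delta tool [-0.042  -0.2886  0.0043]
turn about tool z 0.1292  deg -7.4
```

```bash
python3 -m inch '-1 -.0015 -.01 0 0 0 0;-1 -.0035 -.024 0 0 0 0;-1 -.0053 -.036 0 0 0 0;-1 -.0053 -.036 0 0 0 0;-1 -.0053 -.036 0 0 0 0;-1 -.0053 -.036 0 0 0 0;-1 -.0053 -.036 0 0 0 0;-1 -.005 -.036 0 0 0 0;-1 -.004 -.026 0 0 0 0;-1 -.0015 -.0126 0 0 .05;-1 0 0 0 0 0 .05' ; python3 -m inch '-1 -.0015 -.01 0 0 0 0;-1 -.0035 -.024 0 0 0 0;-1 -.0053 -.036 0 0 0 0;-1 -.0053 -.036 0 0 0 0;-1 -.0053 -.036 0 0 0 0;-1 -.0053 -.036 0 0 0 0;-1 -.0053 -.036 0 0 0 0;-1 -.005 -.036 0 0 0 0;-1 -.004 -.026 0 0 0 0;-1 -.0015 -.0126 0 0 0 .05;-1 0 0 0 0 0 .05;-1 0 0 0 0 0 .03;-1 0 0 0 0 0 0;-1 0 0 0 0 0 0;-1 0 0 0 0 0 0'
python3 - <<'E'
from h import *
to(.4747,.325,.0448,-87.9)
E
```

```text
clock: 14.17
tool_pos: [0.4757, 0.3242, 0.1747]
eef_rot: [1.0, 0.018, -0.0, 0.001]
contact_force: [-0.3, -0.3, -1.9]
opening: 0.505
finger_force: 18.0
t 14.17 pos [0.4757 0.3242 0.1747] yclose -87.97 tilt [-0.0006 -0.0011] delta tool [-0.0009 -0.001   0.1299]
turn about tool z -0.0013  deg 0.07invalid input at $[9]: expected 7 numbers
```

```bash
python3 -m inch '-1 -.0008 -.0005 .015 0 0 0;-1 0 0 .03 0 0 0;-1 0 0 .035 0 0 0;-1 0 0 .025 0 0 0;-1 0 0 .012 0 0 0;-1 0 0 .007 0 0 0;-1 0 0 .002 0 0 0;-1 0 0 0 0 0 0;-1 0 0 0 0 0 0;-1 0 0 0.001 0 0 0;-1 0 0 0.001 0 0 0;-1 0 0 0.001 0 0 0;-1 0 0 0.0007 0 0 0;-1 0 0 0 0 0 0;-1 0 0 0 0 0 0'
```

```text
clock: 15.42
tool_pos: [0.4749, 0.3256, 0.0455]
eef_rot: [1.0, 0.018, 0.0, 0.0]
contact_force: [0.8, 0.1, -1.8]
opening: 0.509
finger_force: 18.0
```

```bash
python3 -m inch '-1 0 0 0.0007 0 0 0;-1 0 0 0 0 0 0;-1 0 0 0 0 0 0'; python3 -m inch '-1 0 0 0.0005 0 0 0;-1 0 0 0 0 0 0;-1 0 0 0 0 0 0'
```

```text
clock: 15.67
tool_pos: [0.475, 0.3256, 0.0449]
eef_rot: [1.0, 0.018, 0.0, -0.0]
contact_force: [-0.1, -0.6, -0.3]
opening: 0.505
finger_force: 18.0
clock: 15.92
tool_pos: [0.4752, 0.3256, 0.0448]
eef_rot: [1.0, 0.018, 0.0, -0.0]
contact_force: [0.1, -1.7, 5.9]
opening: 0.506
finger_force: 18.0
```

```bash
python3 -m inch '0.1 0 0 0 0 0 0;0.41 0 0 0 0 0 0;0.41 0 0 0 0 0 0;0.41 0 0 0 0 0 0;0.41 0 0 0 0 0 0;0.41 0 0 -.01 0 0 0;0.41 0 0 -.03 0 0 0;0.41 0 0 -.04 0 0 0;0.41 0 0 -.03 0 0 0;0.41 0 0 -.015 0 0 0;0.41 0 0 0 0 0 -.05;0.41 0 0 0 0 0 -.05;0.41 0 0 0 0 0 -.03;0.41 0 0 0 0 0 0'
python3 - <<'E'
from h import *
to(.502,-.042,.17,-80.5)
E
```

```text
clock: 17.08
tool_pos: [0.4748, 0.3255, 0.1698]
eef_rot: [0.997, 0.083, 0.0, -0.0]
contact_force: [-0.2, -0.4, -0.3]
opening: 0.708
finger_force: 0.0
t 17.08 pos [0.4748 0.3255 0.1698] yclose -80.46 tilt [0.0002 0.0002] delta tool [-3.41e-02  3.67e-01 -3.00e-04]
turn about tool z 0.0006  deg -0.04
```

```bash
python3 -m inch '0.41 -.001 .01 0 0 0 0;0.41 -.003 .026 0 0 0 0;0.41 -.0035 .038 0 0 0 0;0.41 -.0035 .038 0 0 0 0;0.41 -.0035 .038 0 0 0 0;0.41 -.0035 .038 0 0 0 0;0.41 -.0035 .038 0 0 0 0;0.41 -.0035 .038 0 0 0 0;0.41 -.0035 .038 0 0 0 0;0.41 -.003 .035 0 0 0 0;0.41 -.0026 .02 0 0 0 0;0.41 0 .01 0 0 0 0;0.41 0 0 0 0 0 0;0.41 0 0 0 0 0 0;0.41 0 0 0 0 0 0;0.41 0 0 0 0 0 0'
python3 - <<'E'
from h import *
to(.502,-.042,.056,-80.5)
E
```

```text
clock: 18.42
tool_pos: [0.5019, -0.0396, 0.1693]
eef_rot: [0.996, 0.085, 0.0, -0.001]
contact_force: [0.1, -0.1, 0.3]
opening: 0.701
finger_force: 0.0
t 18.42 pos [ 0.5019 -0.0396  0.1693] yclose -80.3 tilt [-0.0001  0.0011] delta tool [-0.0003  0.0025  0.1133]
turn about tool z 0.0035  deg -0.2
```

```bash
python3 -m inch '0.41 0 .0005 .015 0 0 0;0.41 0 0 .025 0 0 0;0.41 0 0 .03 0 0 0;0.41 0 0 .02 0 0 0;0.41 0 0 .015 0 0 0;0.41 0 0 .0085 0 0 0;0.41 0 0 0 0 0 0;0.41 0 0 0 0 0 0;0.41 0 0 0 0 0 0'
python3 - <<'E'
from h import *
to(.502,-.042,.056,-80.5)
E
```

```text
clock: 19.17
tool_pos: [0.5025, -0.042, 0.0566]
eef_rot: [0.997, 0.083, 0.001, 0.0]
contact_force: [0.9, -0.5, 0.2]
opening: 0.704
finger_force: 0.0
t 19.17 pos [ 0.5025 -0.042   0.0566] yclose -80.46 tilt [0.0015 0.0001] delta tool [-0.0005 -0.0001  0.0006]
turn about tool z 0.0008  deg -0.04
```

```bash
python3 -m inch '-1 0 0 0 0 0 0;-1 0 0 0 0 0 0;-1 0 0 0 0 0 0;-1 0 0 0 0 0 0;-1 0 0 0 0 0 0;-1 0 0 0 0 0 0;-1 0 0 0 0 0 0;-1 0 0 0 0 0 0' 18
python3 -m inch '-1 0 0 -.005 0 0 0;-1 0 0 -.015 0 0 0;-1 0 0 -.025 0 0 0;-1 0 0 -.03 0 0 0;-1 0 0 -.025 0 0 0;-1 0 0 -.02 0 0 0;-1 0 0 0 0 0 0;-1 0 0 0 0 0 0;-1 0 0 0 0 0 0'
python3 - <<'E'
from h import *
to(.3998,.3222,.17,-87.9)
E
```

```text
clock: 19.83
tool_pos: [0.5024, -0.0427, 0.0564]
eef_rot: [0.997, 0.083, 0.001, 0.0]
contact_force: [-0.1, 0.0, 7.1]
opening: 0.503
finger_force: 18.0
clock: 20.58
tool_pos: [0.5011, -0.0424, 0.1751]
eef_rot: [0.997, 0.083, -0.001, -0.0]
contact_force: [-0.3, 0.5, -1.4]
opening: 0.506
finger_force: 18.0
t 20.58 pos [ 0.5011 -0.0424  0.1751] yclose -80.49 tilt [-0.0017 -0.    ] delta tool [-0.0397 -0.3764  0.0053]
turn about tool z 0.1293  deg -7.41
```

```bash
python3 -m inch '-1 -.001 -.01 0 0 0 0;-1 -.003 -.024 0 0 0 0;-1 -.0038 -.036 0 0 0 0;-1 -.0038 -.036 0 0 0 0;-1 -.0038 -.036 0 0 0 0;-1 -.0038 -.036 0 0 0 0;-1 -.0038 -.036 0 0 0 0;-1 -.0038 -.036 0 0 0 0;-1 -.0038 -.036 0 0 0 0;-1 -.0038 -.036 0 0 0 0;-1 -.003 -.032 0 0 0 0;-1 -.002 -.015 0 0 0 0;-1 0 -.0074 0 0 0 .05;-1 0 0 0 0 0 .05;-1 0 0 0 0 0 .03;-1 0 0 0 0 0 0;-1 0 0 0 0 0 0;-1 0 0 0 0 0 0'
python3 - <<'E'
from h import *
to(.3998,.3222,.0454,-87.9)
E
```

```text
clock: 22.08
tool_pos: [0.4007, 0.3217, 0.1754]
eef_rot: [1.0, 0.018, -0.0, 0.0]
contact_force: [-0.5, 0.9, -1.7]
opening: 0.507
finger_force: 18.0
t 22.08 pos [0.4007 0.3217 0.1754] yclose -87.94 tilt [-0.0006 -0.0009] delta tool [-0.0008 -0.0006  0.13  ]
turn about tool z -0.0006  deg 0.04
```

```bash
python3 -m inch '-1 -.0008 0 .015 0 0 0;-1 0 0 .03 0 0 0;-1 0 0 .035 0 0 0;-1 0 0 .025 0 0 0;-1 0 0 .012 0 0 0;-1 0 0 .007 0 0 0;-1 0 0 .002 0 0 0;-1 0 0 0 0 0 0;-1 0 0 0 0 0 0;-1 0 0 0.001 0 0 0;-1 0 0 0.001 0 0 0;-1 0 0 0.001 0 0 0;-1 0 0 0.0007 0 0 0;-1 0 0 0.0004 0 0 0;-1 0 0 0 0 0 0;-1 0 0 0 0 0 0'
```

```text
clock: 23.42
tool_pos: [0.4001, 0.3222, 0.0457]
eef_rot: [1.0, 0.018, 0.0, 0.0]
contact_force: [0.4, 0.0, -0.8]
opening: 0.501
finger_force: 18.0
```

```bash
python3 -m inch '-1 0 0 0.0005 0 0 0;-1 0 0 0 0 0 0;-1 0 0 0 0 0 0'
```

```text
clock: 23.67
tool_pos: [0.4002, 0.3222, 0.0455]
eef_rot: [1.0, 0.018, 0.0, -0.0]
contact_force: [-0.3, -0.8, 3.0]
opening: 0.504
finger_force: 18.0
```

```bash
python3 -m inch '0.1 0 0 0 0 0 0;0.41 0 0 0 0 0 0;0.41 0 0 0 0 0 0;0.41 0 0 0 0 0 0;0.41 0 0 0 0 0 0;0.41 0 0 -.01 0 0 0;0.41 0 0 -.03 0 0 0;0.41 0 0 -.04 0 0 0;0.41 0 0 -.03 0 0 0;0.41 0 0 -.015 0 0 0;0.41 0 0 0 0 0 -.05;0.41 0 0 0 0 0 -.05;0.41 0 0 0 0 0 -.03;0.41 0 0 0 0 0 0'
cat > m.py <<'E'
from h import *
for n in("top","side"):
    p,w,hsv=cloud(n);x,y,z=w[...,0],w[...,1],w[...,2]
    for c in("red","yellow","blue"):
        xy=dict(red=(.565,.048),yellow=(.5955,-.113),blue=(.502,-.042))[c]
        m=hm(hsv,c)&(abs(z-.015)<.006)&(hsv[...,1]>150)&(np.hypot(x-xy[0],y-xy[1])<.045)
        # subpixel ellipse of image blob -> ray plane contour -> circle fit
        cs=cv2.findContours(m.astype(np.uint8),cv2.RETR_EXTERNAL,cv2.CHAIN_APPROX_NONE)[0]
        k=max(cs,key=cv2.contourArea).reshape(-1,2);P=plane(n,k,.015)[:,:2]
        A=np.c_[2*P,np.ones(len(P))];s=np.linalg.lstsq(A,(P**2).sum(1),rcond=None)[0]
        print(n,c,"coaster",s[:2].round(4),"r",round(float(np.sqrt(s[2]+s[0]**2+s[1]**2)),4))
        m=hm(hsv,c)&(abs(z-.089)<.006)&(y>.25)&(hsv[...,1]>120);print("  lid in tray",*mid(w[m]))
    m=(z>.040)&(z<.055)&(abs(x-.582)<.035)&(abs(y+.037)<.035)
    P=w[m][:,:2].astype(np.float32)*1000;print(n,"block",len(P),cv2.minAreaRect(P),P.mean(0))
    m=(hsv[...,2]<60)&(abs(x-.484)<.055)&(abs(y+.317)<.055)&(z<.03)
    k=cv2.findContours(m.astype(np.uint8),0,1)[0];k=max(k,key=cv2.contourArea)
    P=plane(n,k.reshape(-1,2),.007)[:,:2].astype(np.float32)*1000;print("pad",cv2.minAreaRect(P))
    cv2.imwrite(f"pics/{n}1.png",p[:,:,::-1])
E
python3 m.py
```

```text
clock: 24.83
tool_pos: [0.4, 0.3221, 0.1707]
eef_rot: [0.997, 0.083, 0.0, -0.0]
contact_force: [-0.2, -0.7, -0.5]
opening: 0.706
finger_force: 0.0
top red coaster [0.5668 0.0462] r 0.031
  lid in tray [0.4771 0.3259 0.0225] [0.4814 0.3272 0.0898] 226
top yellow coaster [ 0.5956 -0.1124] r 0.0311
  lid in tray [0.5511 0.3277 0.0231] [0.5502 0.3264 0.0898] 336
top blue coaster [ 0.5007 -0.0442] r 0.0297
  lid in tray [0.381  0.313  0.0066] [0.3799 0.315  0.0874] 10
top block 356 ((580.302001953125, -35.38378143310547), (44.56365966796875, 43.82917785644531), 5.710565090179443) [579.4706  -35.31134]
pad ((484.2757568359375, -317.217529296875), (64.04627990722656, 65.64287567138672), 8.405430793762207)
side red coaster [0.573  0.0475] r 0.0274
  lid in tray [0.4757 0.3245 0.0228] [0.4787 0.3269 0.0889] 425Traceback (most recent call last):
  File "m.py", line 9, in <module>
    k=max(cs,key=cv2.contourArea).reshape(-1,2);P=plane(n,k,.015)[:,:2]
      ~~~^^^^^^^^^^^^^^^^^^^^^^^^
ValueError: max() iterable argument is empty
```

```bash
python3 -m inch '0.41 0 0 0 0 0 .067'
python3 - <<'E'
from h import *
to(.580,-.0354,.17,-84.3)
E
```

```text
clock: 25.02
tool_pos: [0.4, 0.322, 0.1701]
eef_rot: [0.999, 0.049, -0.0, 0.0]
contact_force: [0.1, 0.6, -0.3]
opening: 0.706
finger_force: 0.0
t 25.02 pos [0.4    0.322  0.1701] yclose -84.43 tilt [-0.0005 -0.0003] delta tool [1.444e-01 3.732e-01 1.000e-04]
turn about tool z -0.0023  deg 0.13
```

```bash
python3 -m inch '0.41 .004 .01 0 0 0 0;0.41 .009 .023 0 0 0 0;0.41 .0131 .034 0 0 0 0;0.41 .0131 .034 0 0 0 0;0.41 .0131 .034 0 0 0 0;0.41 .0131 .034 0 0 0 0;0.41 .0131 .034 0 0 0 0;0.41 .0131 .034 0 0 0 0;0.41 .0131 .034 0 0 0 0;0.41 .0131 .034 0 0 0 0;0.41 .0131 .034 0 0 0 0;0.41 .009 .023 0 0 0 0;0.41 .0045 .011 0 0 0 0;0.41 0 0 0 0 0 0;0.41 0 0 0 0 0 0;0.41 0 0 0 0 0 0;0.41 0 0 0 0 0 0'
python3 - <<'E'
from h import *
to(.580,-.0354,.028,-84.3)
p,w,hsv=cloud("side");x,y,z=w[...,0],w[...,1],w[...,2]
m=(z>.042)&(z<.055)&(hsv[...,1]<90)&(abs(x-.58)<.032)&(abs(y+.036)<.032)
P=w[m][:,:2].astype(np.float32)*1000;print("block",len(P),cv2.minAreaRect(P),P.mean(0))
cv2.imwrite("pics/side2.png",p[:,:,::-1])
E
```

```text
clock: 26.43
tool_pos: [0.5798, -0.0319, 0.1701]
eef_rot: [0.999, 0.051, -0.001, -0.001]
contact_force: [0.3, 0.5, 0.7]
opening: 0.707
finger_force: 0.0
t 26.43 pos [ 0.5798 -0.0319  0.1701] yclose -84.11 tilt [-0.0011  0.0014] delta tool [-0.      0.0037  0.1421]
turn about tool z 0.0033  deg -0.19
block 254 ((580.022216796875, -35.616180419921875), (44.9665641784668, 46.35485076904297), 4.942419528961182) [578.89996 -34.03637]
```

View pics/side2.png

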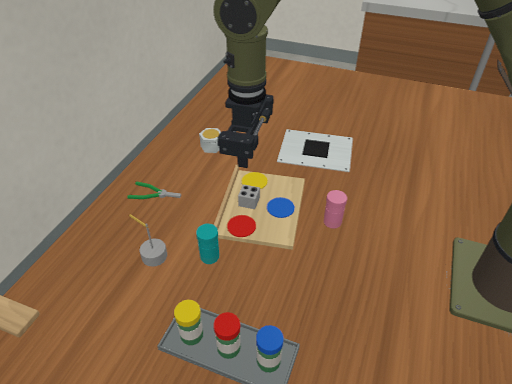

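All three jars stand upright in the tray (yellow (188,320), red (227,335), blue (269,348)). The block at (249,197) hasn't moved, and both cameras agree on it. I lower onto it now.

```bash
python3 -m inch '0.41 0 .0015 .015 0 0 0;0.41 0 0 .03 0 0 0;0.41 0 0 .035 0 0 0;0.41 0 0 .03 0 0 0;0.41 0 0 .015 0 0 0;0.41 0 0 .01 0 0 0;0.41 0 0 .005 0 0 0;0.41 0 0 0 0 0 0;0.41 0 0 0 0 0 0;0.41 0 0 0 0 0 0'
python3 - <<'E'
from h import *
to(.580,-.0354,.028,-84.3)
E
```

```text
clock: 27.32
tool_pos: [0.5817, -0.036, 0.0315]
eef_rot: [0.999, 0.049, 0.001, 0.0]
contact_force: [-0.2, -0.5, 0.2]
opening: 0.704
finger_force: 0.0
t 27.32 pos [ 0.5817 -0.036   0.0315] yclose -84.33 tilt [ 0.0023 -0.    ] delta tool [-0.0016 -0.0008  0.0035]
turn about tool z -0.0004  deg 0.03
```

```bash
python3 -m inch '0.41 -.0016 -.0005 .0025 0 0 0;0.41 0 0 0 0 0 0;0.41 0 0 0 0 0 0;-1 0 0 0 0 0 0;-1 0 0 0 0 0 0;-1 0 0 0 0 0 0;-1 0 0 0 0 0 0;-1 0 0 0 0 0 0;-1 0 0 0 0 0 0;-1 0 0 0 0 0 0;-1 0 0 0 0 0 0' 40
python3 -m inch '-1 0 0 -.003 0 0 0;-1 0 0 -.01 0 0 0;-1 0 0 -.02 0 0 0;-1 0 0 -.03 0 0 0;-1 0 0 -.03 0 0 0;-1 0 0 -.025 0 0 0;-1 0 0 -.012 0 0 0;-1 0 0 0 0 0 0;-1 0 0 0 0 0 0;-1 0 0 0 0 0 0'
python3 - <<'E'
from h import *
to(.4842,-.317,.155,-81.6)
E
```

```text
clock: 28.23
tool_pos: [0.5793, -0.0362, 0.0278]
eef_rot: [0.999, 0.049, 0.0, 0.0]
contact_force: [0.2, -1.2, 1.7]
opening: 0.492
finger_force: 40.0
clock: 29.07
tool_pos: [0.5778, -0.0356, 0.1566]
eef_rot: [0.999, 0.05, -0.001, -0.0]
contact_force: [-0.2, -0.4, -5.2]
opening: 0.493
finger_force: 40.0
t 29.07 pos [ 0.5778 -0.0356  0.1566] yclose -84.32 tilt [-0.003   0.0001] delta tool [-0.1209  0.2707  0.0018]
turn about tool z -0.0474  deg 2.72
```

```bash
python3 -m inch '-1 -.004 .009 0 0 0 0;-1 -.01 .022 0 0 0 0;-1 -.014 .0313 0 0 0 0;-1 -.014 .0313 0 0 0 0;-1 -.014 .0313 0 0 0 0;-1 -.014 .0313 0 0 0 0;-1 -.014 .0313 0 0 0 0;-1 -.014 .0313 0 0 0 0;-1 -.012 .028 0 0 0 0;-1 -.008 .018 0 0 0 0;-1 -.003 .006 0 0 0 0;-1 0 0 0 0 0 -.047;-1 0 0 0 0 0 0;-1 0 0 0 0 0 0;-1 0 0 0 0 0 0'
python3 - <<'E'
from h import *
to(.4835,-.317,.0228,-81.6)
E
```

```text
clock: 30.32
tool_pos: [0.4855, -0.316, 0.1572]
eef_rot: [0.997, 0.073, -0.0, -0.001]
contact_force: [-0.1, 0.2, -6.4]
opening: 0.497
finger_force: 40.0
t 30.32 pos [ 0.4855 -0.316   0.1572] yclose -81.6 tilt [-0.0007  0.0013] delta tool [-0.0021  0.0009  0.1344]
turn about tool z -0.0001  deg 0.0
```

```bash
python3 -m inch '-1 -.0015 .0005 .015 0 0 0;-1 0 0 .03 0 0 0;-1 0 0 .035 0 0 0;-1 0 0 .025 0 0 0;-1 0 0 .013 0 0 0;-1 0 0 .008 0 0 0;-1 0 0 .003 0 0 0;-1 0 0 0 0 0 0;-1 0 0 0 0 0 0;-1 0 0 0.001 0 0 0;-1 0 0 0 0 0 0;-1 0 0 0 0 0 0'
python3 - <<'E'
from h import *
to(.4835,-.317,.0228,-81.6)
E
```

```text
clock: 31.32
tool_pos: [0.4844, -0.3183, 0.0285]
eef_rot: [0.997, 0.073, 0.001, 0.0]
contact_force: [-0.7, 1.0, -4.9]
opening: 0.5
finger_force: 40.0
t 31.32 pos [ 0.4844 -0.3183  0.0285] yclose -81.66 tilt [ 0.0013 -0.0008] delta tool [-0.0007 -0.0015  0.0057]
turn about tool z -0.0011  deg 0.06
```

```bash
python3 -m inch '-1 -.0007 -.0007 .0015 0 0 0;-1 0 0 .001 0 0 0;-1 0 0 .001 0 0 0;-1 0 0 .0007 0 0 0;-1 0 0 0 0 0 0;-1 0 0 0 0 0 0'; python3 -m inch '-1 0 0 0.0007 0 0 0;-1 0 0 0 0 0 0;-1 0 0 0 0 0 0'
```

```text
clock: 31.82
tool_pos: [0.4832, -0.3174, 0.0234]
eef_rot: [0.997, 0.073, -0.0, 0.0]
contact_force: [-0.5, 0.1, -4.6]
opening: 0.497
finger_force: 40.0
clock: 32.07
tool_pos: [0.4833, -0.3175, 0.0228]
eef_rot: [0.997, 0.073, 0.0, 0.0]
contact_force: [-0.3, 1.3, -4.9]
opening: 0.494
finger_force: 40.0
```

```bash
python3 -m inch '-1 0 0 0.0005 0 0 0;-1 0 0 0 0 0 0;-1 0 0 0 0 0 0'; python3 -m inch '-1 0 0 0.0005 0 0 0;-1 0 0 0 0 0 0;-1 0 0 0 0 0 0'
```

```text
clock: 32.32
tool_pos: [0.4833, -0.3174, 0.0228]
eef_rot: [0.997, 0.073, 0.0, 0.0]
contact_force: [-1.3, 1.3, 1.7]
opening: 0.497
finger_force: 40.0
clock: 32.57
tool_pos: [0.4833, -0.3175, 0.0228]
eef_rot: [0.997, 0.073, 0.0, 0.0]
contact_force: [-1.9, 2.2, 6.7]
opening: 0.49
finger_force: 40.0
```

```bash
python3 -m inch '0.1 0 0 0 0 0 0;0.41 0 0 0 0 0 0;0.41 0 0 0 0 0 0;0.41 0 0 0 0 0 0;0.41 0 0 0 0 0 0;0.41 0 0 -.01 0 0 0;0.41 0 0 -.03 0 0 0;0.41 0 0 -.04 0 0 0;0.41 0 0 -.04 0 0 0;0.41 0 0 -.027 0 0 0;0.41 0 0 0 0 0 0.02;0.41 0 0 0 0 0 0' 18
sed -i 's/(x-.582)<.035)&(abs(y+.037)<.035)/(x-.484)<.035)\&(abs(y+.3175)<.035)/; s/max(cs/max(cs or [np.zeros((9,1,2),int)]/' m.py; python3 m.py
```

```text
clock: 33.57
tool_pos: [0.4841, -0.318, 0.1711]
eef_rot: [0.998, 0.062, 0.002, 0.001]
contact_force: [0.4, -0.0, -0.8]
opening: 0.702
finger_force: 0.0
top red coaster [0.5668 0.0462] r 0.031
  lid in tray [0.4765 0.3257 0.023 ] [0.4753 0.3247 0.0896] 345
top yellow coaster [ 0.5956 -0.1124] r 0.0311
  lid in tray [0.5509 0.328  0.0237] [0.5501 0.3265 0.0896] 331
top blue coaster [ 0.5007 -0.0442] r 0.0297
  lid in tray [0.4003 0.3224 0.0229] [0.3991 0.3211 0.0896] 364
top block 70 ((472.5475769042969, -306.7580871582031), (59.28416442871094, 30.885223388671875), 53.41278839111328) [ 475.51273 -306.04724]
pad ((484.3931884765625, -316.8893737792969), (64.3744888305664, 64.61007690429688), 8.405379295349121)
side red coaster [0.5659 0.0447] r 0.0328
  lid in tray [0.4753 0.3241 0.0233] [0.4749 0.3259 0.0888] 540
side yellow coaster [ 0.5946 -0.1136] r 0.0332
  lid in tray [0.5504 0.3263 0.0229] [0.5497 0.3277 0.0888] 500
side blue coaster [ 0.4999 -0.0456] r 0.0319
  lid in tray [0.3995 0.3214 0.0227] [0.3991 0.3232 0.0889] 576
side block 150 ((484.18988037109375, -316.509521484375), (43.75925827026367, 48.73552322387695), 7.6395673751831055) [ 483.85095 -314.8208 ]
pad ((483.370849609375, -316.7492980957031), (67.80379486083984, 70.31529235839844), 8.65202808380127)
```

Run:
```python
from h import *
to(.4,.322,.17,-87.9)
```

```text
t 33.67 pos [ 0.4825 -0.3171  0.1684] yclose -82.77 tilt [-0.0013  0.0004] delta tool [-0.0014 -0.6444 -0.0012]
turn about tool z 0.0895  deg -5.13
```

```bash
python3 -m inch '0.41 0 -.01 0 0 0 0;0.41 0 -.024 0 0 0 0;0.41 0 -.038 0 0 0 0;0.41 0 -.038 0 0 0 0;0.41 0 -.038 0 0 0 0;0.41 0 -.038 0 0 0 0;0.41 0 -.038 0 0 0 0;0.41 0 -.038 0 0 0 0;0.41 0 -.038 0 0 0 0;0.41 0 -.038 0 0 0 0;0.41 0 -.038 0 0 0 0;0.41 0 -.038 0 0 0 0;0.41 0 -.038 0 0 0 0;0.41 0 -.038 0 0 0 0;0.41 0 -.038 0 0 0 0;0.41 0 -.038 0 0 0 0;0.41 0 -.038 0 0 0 0;0.41 0 -.028 0 0 0 0;0.41 0 -.012 0 0 0 0;0.41 0 0 0 0 0 0'
python3 -m inch '.41 0 0 0 0 0 .045;.41 0 0 0 0 0 .0445;.41 0 0 0 0 0 0;.41 0 0 0 0 0 0'
python3 - <<'E'
from h import *
to(.4,.322,.046,-87.9)
E
```

```text
clock: 35.33
tool_pos: [0.4003, 0.3248, 0.1677]
eef_rot: [0.998, 0.066, -0.001, -0.0]
contact_force: [0.1, -0.7, -0.4]
opening: 0.704
finger_force: 0.0
clock: 35.67
tool_pos: [0.4024, 0.319, 0.1683]
eef_rot: [1.0, 0.017, -0.001, 0.001]
contact_force: [0.3, 0.0, 0.6]
opening: 0.703
finger_force: 0.0
t 35.67 pos [0.4024 0.319  0.1683] yclose -88.0 tilt [-0.001  -0.0026] delta tool [-0.0022 -0.0034  0.1223]
turn about tool z -0.0017  deg 0.1
```

Run:
```python
from h import *
p,w,hsv=cloud("top");x,y,z=w[...,0],w[...,1],w[...,2]
m=(z>.030)&(z<.055)&(abs(x-.484)<.035)&(abs(y+.3175)<.035)
P=w[m][:,:2].astype(np.float32)*1000;print("block",len(P),cv2.minAreaRect(P),P.mean(0))
c=cv2.resize(p[160:290,80:440],(800,289),interpolation=cv2.INTER_CUBIC);cv2.imwrite("pics/c3.png",c[:,:,::-1])
```

```text
block 405 ((484.5884094238281, -315.1448059082031), (43.97514724731445, 45.14345932006836), 8.485221862792969) [ 483.67032 -313.45108]
```

View pics/c3.png

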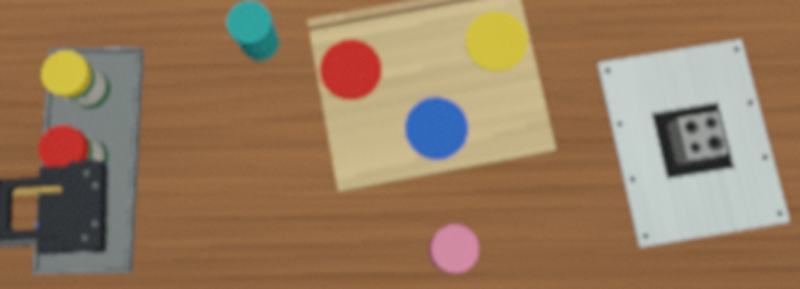

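The crop shows the block at (703,138), hollows up on the pad, within about 1 mm of its middle. Next I return blue.

```bash
python3 -m inch '.41 -.0015 -.002 .015 0 0 0;.41 0 0 .03 0 0 0;.41 0 0 .03 0 0 0;.41 0 0 .025 0 0 0;.41 0 0 .013 0 0 0;.41 0 0 .007 0 0 0;.41 0 0 .0015 0 0 0;.41 0 0 0 0 0 0;.41 0 0 0 0 0 0;.41 0 0 0 0 0 0'
python3 - <<'E'
from h import *
to(.4,.322,.0455,-87.9)
E
```

```text
clock: 36.55
tool_pos: [0.4015, 0.3238, 0.0483]
eef_rot: [1.0, 0.018, 0.001, -0.001]
contact_force: [0.1, 0.7, 1.0]
opening: 0.704
finger_force: 0.0
t 36.55 pos [0.4015 0.3238 0.0483] yclose -87.92 tilt [0.0016 0.0012] delta tool [-0.0015  0.0018  0.0028]
turn about tool z -0.0003  deg 0.02
```

```bash
python3 -m inch '.41 -.0015 .0018 .0025 0 0 0;-1 0 0 0 0 0 0;-1 0 0 0 0 0 0;-1 0 0 0 0 0 0;-1 0 0 0 0 0 0;-1 0 0 0 0 0 0;-1 0 0 0 0 0 0;-1 0 0 0 0 0 0;-1 0 0 0 0 0 0' 18
python3 -m inch '-1 0 0 -.005 0 0 0;-1 0 0 -.015 0 0 0;-1 0 0 -.025 0 0 0;-1 0 0 -.03 0 0 0;-1 0 0 -.03 0 0 0;-1 0 0 -.02 0 0 0;-1 0 0 -.005 0 0 0;-1 0 0 0 0 0 -.05;-1 0 0 0 0 0 -.05;-1 0 0 0 0 0 -.03;-1 0 0 0 0 0 0;-1 0 0 0 0 0 0'
python3 - <<'E'
from h import *
to(.5003,-.0449,.175,-80.5)
E
```

```text
clock: 37.3
tool_pos: [0.3994, 0.3217, 0.0449]
eef_rot: [1.0, 0.018, 0.0, -0.0]
contact_force: [-0.6, -0.2, 3.1]
opening: 0.501
finger_force: 18.0
clock: 38.3
tool_pos: [0.399, 0.3213, 0.1741]
eef_rot: [0.997, 0.083, -0.001, 0.0]
contact_force: [0.2, 1.1, -1.9]
opening: 0.499
finger_force: 18.0
t 38.3 pos [0.399  0.3213 0.1741] yclose -80.53 tilt [-0.0011 -0.001 ] delta tool [ 0.0396  0.3779 -0.0007]
turn about tool z -0.0005  deg 0.03
```

```bash
python3 -m inch '-1 .001 .01 0 0 0 0;-1 .003 .024 0 0 0 0;-1 .0038 .036 0 0 0 0;-1 .0038 .036 0 0 0 0;-1 .0038 .036 0 0 0 0;-1 .0038 .036 0 0 0 0;-1 .0038 .036 0 0 0 0;-1 .0038 .036 0 0 0 0;-1 .0038 .036 0 0 0 0;-1 .0038 .036 0 0 0 0;-1 .003 .032 0 0 0 0;-1 .002 .016 0 0 0 0;-1 0 .0079 0 0 0 0;-1 0 0 0 0 0 0;-1 0 0 0 0 0 0;-1 0 0 0 0 0 0;-1 0 0 0 0 0 0'
python3 - <<'E'
from h import *
to(.4997,-.0449,.0559,-80.5)
E
```

```text
clock: 39.72
tool_pos: [0.5004, -0.0425, 0.1748]
eef_rot: [0.996, 0.085, -0.0, -0.0]
contact_force: [-0.3, 0.1, -0.9]
opening: 0.504
finger_force: 18.0
t 39.72 pos [ 0.5004 -0.0425  0.1748] yclose -80.29 tilt [-0.0005  0.0009] delta tool [-0.0011  0.0023  0.1189]
turn about tool z 0.0037  deg -0.21
```

```bash
python3 -m inch '-1 -.0008 .001 .015 0 0 0;-1 0 0 .03 0 0 0;-1 0 0 .03 0 0 0;-1 0 0 .02 0 0 0;-1 0 0 .012 0 0 0;-1 0 0 .007 0 0 0;-1 0 0 0 0 0 0;-1 0 0 0 0 0 0;-1 0 0 0 0 0 0'
python3 - <<'E'
from h import *
to(.4997,-.0449,.0559,-80.5)
E
```

```text
clock: 40.47
tool_pos: [0.5008, -0.0453, 0.0617]
eef_rot: [0.997, 0.083, 0.001, 0.0]
contact_force: [0.2, -0.4, -1.0]
opening: 0.505
finger_force: 18.0
t 40.47 pos [ 0.5008 -0.0453  0.0617] yclose -80.44 tilt [0.0016 0.    ] delta tool [-0.0011 -0.0006  0.0058]
turn about tool z 0.001  deg -0.06
```

```bash
python3 -m inch '-1 -.0009 -.0003 .0015 0 0 0;-1 0 0 .0015 0 0 0;-1 0 0 .001 0 0 0;-1 0 0 .0008 0 0 0;-1 0 0 0 0 0 0;-1 0 0 0 0 0 0'; python3 -m inch '-1 0 0 0.0006 0 0 0;-1 0 0 0 0 0 0;-1 0 0 0 0 0 0';python3 -m inch '-1 0 0 0.0004 0 0 0;-1 0 0 0 0 0 0;-1 0 0 0 0 0 0'
```

```text
clock: 40.97
tool_pos: [0.4993, -0.0456, 0.056]
eef_rot: [0.997, 0.083, 0.0, 0.0]
contact_force: [0.3, -0.2, -1.2]
opening: 0.505
finger_force: 18.0
clock: 41.22
tool_pos: [0.4993, -0.0456, 0.0559]
eef_rot: [0.997, 0.083, 0.0, 0.0]
contact_force: [-0.7, -0.2, 5.2]
opening: 0.503
finger_force: 18.0
clock: 41.47
tool_pos: [0.4993, -0.0456, 0.0559]
eef_rot: [0.997, 0.083, 0.0, 0.0]
contact_force: [-1.4, 0.6, 10.0]
opening: 0.504
finger_force: 18.0
```

```bash
python3 -m inch '-1 0 0 -.0006 0 0 0;0.1 0 0 0 0 0 0;0.41 0 0 0 0 0 0;0.41 0 0 0 0 0 0;0.41 0 0 0 0 0 0;0.41 0 0 0 0 0 0;0.41 0 0 -.01 0 0 0;0.41 0 0 -.03 0 0 0;0.41 0 0 -.04 0 0 0;0.41 0 0 -.03 0 0 0;0.41 0 0 -.007 0 0 0;0.41 0 0 0 0 0 .05;0.41 0 0 0 0 0 .05;0.41 0 0 0 0 0 .03;0.41 0 0 0 0 0 0;0.41 0 0 0 0 0 0'
python3 - <<'E'
from h import *
to(.4754,.3253,.17,-87.9)
E
```

```text
clock: 42.8
tool_pos: [0.499, -0.0455, 0.1724]
eef_rot: [1.0, 0.019, -0.0, 0.0]
contact_force: [-0.5, 0.3, 0.1]
opening: 0.698
finger_force: 0.0
t 42.8 pos [ 0.499  -0.0455  0.1724] yclose -87.85 tilt [-0.0006 -0.0002] delta tool [-0.0097 -0.3714  0.0024]
turn about tool z 0.0008  deg -0.05
```

```bash
python3 -m inch '.41 0 -.01 0 0 0 0;.41 -.001 -.024 0 0 0 0;.41 -.001 -.038 0 0 0 0;.41 -.001 -.038 0 0 0 0;.41 -.001 -.038 0 0 0 0;.41 -.001 -.038 0 0 0 0;.41 -.001 -.038 0 0 0 0;.41 -.001 -.038 0 0 0 0;.41 -.001 -.038 0 0 0 0;.41 -.001 -.036 0 0 0 0;.41 -.001 -.024 0 0 0 0;.41 0 -.0114 0 0 0 0;.41 0 0 0 0 0 0;.41 0 0 0 0 0 0;.41 0 0 0 0 0 0;.41 0 0 0 0 0 0'
python3 - <<'E'
from h import *
to(.4754,.3253,.0448,-87.9)
E
```

```text
clock: 44.13
tool_pos: [0.4764, 0.3225, 0.1726]
eef_rot: [1.0, 0.016, -0.0, 0.001]
contact_force: [-0.1, -0.0, 0.1]
opening: 0.706
finger_force: 0.0
t 44.13 pos [0.4764 0.3225 0.1726] yclose -88.12 tilt [-0.0001 -0.002 ] delta tool [-0.0009 -0.0031  0.1278]
turn about tool z -0.0039  deg 0.22
```

```bash
python3 -m inch '.41 -.0008 -.0015 .015 0 0 0;.41 0 0 .03 0 0 0;.41 0 0 .035 0 0 0;.41 0 0 .025 0 0 0;.41 0 0 .013 0 0 0;.41 0 0 .007 0 0 0;.41 0 0 .002 0 0 0;.41 0 0 0 0 0 0;.41 0 0 0 0 0 0;.41 0 0 0 0 0 0'
python3 - <<'E'
from h import *
to(.4754,.3253,.0449,-87.9)
E
```

```text
clock: 44.97
tool_pos: [0.4758, 0.3272, 0.047]
eef_rot: [1.0, 0.018, 0.001, -0.001]
contact_force: [-0.4, 0.4, 0.9]
opening: 0.703
finger_force: 0.0
t 44.97 pos [0.4758 0.3272 0.047 ] yclose -87.93 tilt [0.0021 0.0014] delta tool [-0.0005  0.0019  0.0021]
turn about tool z -0.0005  deg 0.03
```

```bash
python3 -m inch '.41 -.0005 .0018 .0018 0 0 0;-1 0 0 0 0 0 0;-1 0 0 0 0 0 0;-1 0 0 0 0 0 0;-1 0 0 0 0 0 0;-1 0 0 0 0 0 0;-1 0 0 0 0 0 0;-1 0 0 0 0 0 0;-1 0 0 0 0 0 0' 18
python3 -m inch '-1 0 0 -.005 0 0 0;-1 0 0 -.015 0 0 0;-1 0 0 -.025 0 0 0;-1 0 0 -.03 0 0 0;-1 0 0 -.03 0 0 0;-1 0 0 -.02 0 0 0;-1 0 0 -.005 0 0 0;-1 0 0 0 0 0 -.05;-1 0 0 0 0 0 -.05;-1 0 0 0 0 0 -.03;-1 0 0 0 0 0 0;-1 0 0 0 0 0 0'
python3 - <<'E'
from h import *
to(.5664,.0455,.175,-80.5)
E
```

```text
clock: 45.72
tool_pos: [0.4746, 0.3249, 0.044]
eef_rot: [1.0, 0.018, 0.0, 0.0]
contact_force: [0.4, -1.0, 3.6]
opening: 0.503
finger_force: 18.0
clock: 46.72
tool_pos: [0.474, 0.3246, 0.1729]
eef_rot: [0.997, 0.083, -0.001, 0.0]
contact_force: [-0.4, 0.6, -1.3]
opening: 0.506
finger_force: 18.0
t 46.72 pos [0.474  0.3246 0.1729] yclose -80.53 tilt [-0.0014 -0.0009] delta tool [ 0.0452  0.2906 -0.002 ]
turn about tool z -0.0005  deg 0.03
```

```bash
python3 -m inch '-1 .0015 .01 0 0 0 0;-1 .0035 .024 0 0 0 0;-1 .0056 .036 0 0 0 0;-1 .0056 .036 0 0 0 0;-1 .0056 .036 0 0 0 0;-1 .0056 .036 0 0 0 0;-1 .0056 .036 0 0 0 0;-1 .0055 .034 0 0 0 0;-1 .004 .026 0 0 0 0;-1 .0015 .0115 0 0 0 0;-1 0 .0065 0 0 0 0;-1 0 0 0 0 0 0;-1 0 0 0 0 0 0;-1 0 0 0 0 0 0;-1 0 0 0 0 0 0'
python3 - <<'E'
from h import *
to(.5657,.0455,.055,-80.5)
E
```

```text
clock: 47.97
tool_pos: [0.5658, 0.0466, 0.1738]
eef_rot: [0.996, 0.085, -0.0, -0.001]
contact_force: [0.3, -0.5, -1.9]
opening: 0.499
finger_force: 18.0
t 47.97 pos [0.5658 0.0466 0.1738] yclose -80.28 tilt [-0.0003  0.0011] delta tool [-0.0003  0.0012  0.1188]
turn about tool z 0.0038  deg -0.22
```

```bash
python3 -m inch '-1 -.0005 0 .015 0 0 0;-1 0 0 .03 0 0 0;-1 0 0 .03 0 0 0;-1 0 0 .02 0 0 0;-1 0 0 .012 0 0 0;-1 0 0 .007 0 0 0;-1 0 0 0 0 0 0;-1 0 0 0 0 0 0;-1 0 0 0 0 0 0'
python3 - <<'E'
from h import *
to(.5657,.0455,.055,-80.5)
E
```

```text
clock: 48.72
tool_pos: [0.5667, 0.0444, 0.061]
eef_rot: [0.997, 0.083, 0.001, -0.0]
contact_force: [-1.0, -0.0, -2.0]
opening: 0.508
finger_force: 18.0
t 48.72 pos [0.5667 0.0444 0.061 ] yclose -80.46 tilt [0.0024 0.0002] delta tool [-0.0008 -0.0013  0.006 ]
turn about tool z 0.0007  deg -0.04
```

```bash
python3 -m inch '-1 -.0005 -.0011 .0015 0 0 0;-1 0 0 .0015 0 0 0;-1 0 0 .001 0 0 0;-1 0 0 .0008 0 0 0;-1 0 0 0 0 0 0;-1 0 0 0 0 0 0'; python3 -m inch '-1 0 0 0.0004 0 0 0;-1 0 0 0 0 0 0;-1 0 0 0 0 0 0'
```

```text
clock: 49.22
tool_pos: [0.5651, 0.0451, 0.055]
eef_rot: [0.997, 0.083, 0.0, 0.0]
contact_force: [-0.1, -0.7, -0.4]
opening: 0.502
finger_force: 18.0
clock: 49.47
tool_pos: [0.5653, 0.0451, 0.055]
eef_rot: [0.997, 0.083, 0.0, 0.0]
contact_force: [-0.7, -0.6, 2.7]
opening: 0.504
finger_force: 18.0
```

Seated. I release and go for yellow.

```bash
python3 -m inch '0.1 0 0 0 0 0 0;0.41 0 0 0 0 0 0;0.41 0 0 0 0 0 0;0.41 0 0 0 0 0 0;0.41 0 0 0 0 0 0;0.41 0 0 -.01 0 0 0;0.41 0 0 -.03 0 0 0;0.41 0 0 -.04 0 0 0;0.41 0 0 -.03 0 0 0;0.41 0 0 -.007 0 0 0;0.41 0 0 0 0 0 .05;0.41 0 0 0 0 0 .05;0.41 0 0 0 0 0 .03;0.41 0 0 0 0 0 0;0.41 0 0 0 0 0 0'
python3 - <<'E'
from h import *
to(.5504,.3277,.17,-87.9)
E
```

```text
clock: 50.72
tool_pos: [0.5648, 0.0451, 0.1714]
eef_rot: [1.0, 0.019, -0.0, 0.0]
contact_force: [0.2, -0.5, 0.9]
opening: 0.706
finger_force: 0.0
t 50.72 pos [0.5648 0.0451 0.1714] yclose -87.86 tilt [-0.0007 -0.0003] delta tool [-0.0038 -0.2829  0.0013]
turn about tool z 0.0007  deg -0.04
```

```bash
python3 -m inch '.41 0 -.01 0 0 0 0;.41 0 -.024 0 0 0 0;.41 -.0008 -.038 0 0 0 0;.41 -.0008 -.038 0 0 0 0;.41 -.0008 -.038 0 0 0 0;.41 -.0008 -.038 0 0 0 0;.41 -.0006 -.038 0 0 0 0;.41 0 -.034 0 0 0 0;.41 0 -.018 0 0 0 0;.41 0 -.009 0 0 0 0;.41 0 0 0 0 0 0;.41 0 0 0 0 0 0;.41 0 0 0 0 0 0;.41 0 0 0 0 0 0'
python3 - <<'E'
from h import *
to(.5504,.3277,.0452,-87.9)
E
```

```text
clock: 51.88
tool_pos: [0.5516, 0.3271, 0.1716]
eef_rot: [1.0, 0.017, 0.0, 0.001]
contact_force: [-0.4, -0.0, 0.0]
opening: 0.702
finger_force: 0.0
t 51.88 pos [0.5516 0.3271 0.1716] yclose -88.1 tilt [ 0.0001 -0.0019] delta tool [-0.0012 -0.0008  0.1264]
turn about tool z -0.0036  deg 0.2
```

```bash
python3 -m inch '.41 -.001 0 .015 0 0 0;.41 0 0 .03 0 0 0;.41 0 0 .035 0 0 0;.41 0 0 .025 0 0 0;.41 0 0 .013 0 0 0;.41 0 0 .006 0 0 0;.41 0 0 .0015 0 0 0;.41 0 0 0 0 0 0;.41 0 0 0 0 0 0;.41 0 0 0 0 0 0'
python3 - <<'E'
from h import *
to(.5504,.3277,.0454,-87.9)
E
```

```text
clock: 52.72
tool_pos: [0.5509, 0.3303, 0.0477]
eef_rot: [1.0, 0.018, 0.001, -0.001]
contact_force: [0.3, -0.6, 0.4]
opening: 0.707
finger_force: 0.0
t 52.72 pos [0.5509 0.3303 0.0477] yclose -87.93 tilt [0.0024 0.0014] delta tool [-0.0006  0.0025  0.0023]
turn about tool z -0.0005  deg 0.03
```

```bash
python3 -m inch '.41 0 .0022 .0018 0 0 0;-1 0 0 0 0 0 0;-1 0 0 0 0 0 0;-1 0 0 0 0 0 0;-1 0 0 0 0 0 0;-1 0 0 0 0 0 0;-1 0 0 0 0 0 0;-1 0 0 0 0 0 0;-1 0 0 0 0 0 0' 18
python3 -m inch '-1 0 0 -.005 0 0 0;-1 0 0 -.015 0 0 0;-1 0 0 -.025 0 0 0;-1 0 0 -.03 0 0 0;-1 0 0 -.03 0 0 0;-1 0 0 -.02 0 0 0;-1 0 0 -.005 0 0 0;-1 0 0 0 0 0 -.05;-1 0 0 0 0 0 -.05;-1 0 0 0 0 0 -.03;-1 0 0 0 0 0 0;-1 0 0 0 0 0 0'
python3 - <<'E'
from h import *
to(.5951,-.113,.175,-80.5)
E
```

```text
clock: 53.47
tool_pos: [0.5502, 0.3275, 0.0445]
eef_rot: [1.0, 0.018, 0.0, 0.0]
contact_force: [-0.1, -1.2, 2.8]
opening: 0.504
finger_force: 18.0
clock: 54.47
tool_pos: [0.5496, 0.3274, 0.1738]
eef_rot: [0.997, 0.083, -0.001, 0.0]
contact_force: [-0.5, -0.2, -1.4]
opening: 0.505
finger_force: 18.0
t 54.47 pos [0.5496 0.3274 0.1738] yclose -80.53 tilt [-0.0011 -0.0005] delta tool [-0.0276  0.4419 -0.0011]
turn about tool z -0.0005  deg 0.03
```

```bash
python3 -m inch '-1 0 .01 0 0 0 0;-1 -.001 .025 0 0 0 0;-1 -.0024 .036 0 0 0 0;-1 -.0024 .036 0 0 0 0;-1 -.0024 .036 0 0 0 0;-1 -.0024 .036 0 0 0 0;-1 -.0024 .036 0 0 0 0;-1 -.0024 .036 0 0 0 0;-1 -.0024 .036 0 0 0 0;-1 -.0024 .036 0 0 0 0;-1 -.0024 .036 0 0 0 0;-1 -.0024 .036 0 0 0 0;-1 -.002 .026 0 0 0 0;-1 -.001 .014 0 0 0 0;-1 0 .006 0 0 0 0;-1 0 0 0 0 0 0;-1 0 0 0 0 0 0;-1 0 0 0 0 0 0;-1 0 0 0 0 0 0'
python3 - <<'E'
from h import *
to(.5951,-.113,.0555,-80.5)
E
```

```text
clock: 56.05
tool_pos: [0.5955, -0.1092, 0.1743]
eef_rot: [0.996, 0.085, -0.0, -0.001]
contact_force: [-0.7, -0.5, -0.8]
opening: 0.504
finger_force: 18.0
t 56.05 pos [ 0.5955 -0.1092  0.1743] yclose -80.27 tilt [-0.0001  0.0014] delta tool [-0.0011  0.0038  0.1188]
turn about tool z 0.0041  deg -0.23
```

```bash
python3 -m inch '-1 -.001 .0025 .015 0 0 0;-1 0 0 .03 0 0 0;-1 0 0 .03 0 0 0;-1 0 0 .02 0 0 0;-1 0 0 .012 0 0 0;-1 0 0 .007 0 0 0;-1 0 0 0 0 0 0;-1 0 0 0 0 0 0;-1 0 0 0 0 0 0'
python3 - <<'E'
from h import *
to(.5951,-.113,.0555,-80.5)
E
```

```text
clock: 56.8
tool_pos: [0.5959, -0.1146, 0.0616]
eef_rot: [0.997, 0.083, 0.001, 0.0]
contact_force: [0.3, -1.1, -0.9]
opening: 0.502
finger_force: 18.0
t 56.8 pos [ 0.5959 -0.1146  0.0616] yclose -80.46 tilt [ 0.0025 -0.0004] delta tool [-0.0006 -0.0017  0.0061]
turn about tool z 0.0007  deg -0.04
```

```bash
python3 -m inch '-1 0 -.0014 .0015 0 0 0;-1 0 0 .0015 0 0 0;-1 0 0 .001 0 0 0;-1 0 0 .0008 0 0 0;-1 0 0 0 0 0 0;-1 0 0 0 0 0 0'; python3 -m inch '-1 0 0 0.0004 0 0 0;-1 0 0 0 0 0 0;-1 0 0 0 0 0 0'
```

```text
clock: 57.3
tool_pos: [0.5946, -0.1133, 0.0556]
eef_rot: [0.997, 0.083, 0.0, 0.0]
contact_force: [0.3, 0.2, -1.4]
opening: 0.502
finger_force: 18.0
clock: 57.55
tool_pos: [0.5949, -0.1133, 0.0555]
eef_rot: [0.997, 0.083, 0.0, 0.0]
contact_force: [-0.3, -0.0, 2.1]
opening: 0.507
finger_force: 18.0
```

```bash
python3 -m inch '0.1 0 0 0 0 0 0;0.41 0 0 0 0 0 0;0.41 0 0 0 0 0 0;0.41 0 0 0 0 0 0;0.41 0 0 0 0 0 0;0.41 0 0 -.01 0 0 0;0.41 0 0 -.03 0 0 0;0.41 0 0 -.04 0 0 0;0.41 0 0 -.04 0 0 0;0.41 0 0 -.04 0 0 0;.41 -.01 .01 -.03 0 0 0;.41 -.025 .03 0 0 0 0;.41 -.025 .03 0 0 0 0;.41 -.025 .03 0 0 0 0;.41 -.025 .03 0 0 0 0;.41 -.025 .03 0 0 0 0;.41 -.025 .03 0 0 0 0;.41 -.025 .03 0 0 0 0;.41 -.025 .03 0 0 0 0;.41 -.025 .03 0 0 0 0'
python3 -m inch '.41 -.02 .03 0 0 0 0;.41 -.025 .03 0 0 0 0;.41 -.025 .03 0 0 0 0;.41 -.025 .03 0 0 0 0;.41 -.01 .01 0 0 0 0;.41 0 0 0 0 0 0;.41 0 0 0 0 0 0;.41 0 0 0 0 0 0;.41 0 0 0 0 0 0'
python3 - <<'E'
from h import *
C=dict(red=(.5664,.0455),yellow=(.5951,-.113),blue=(.5003,-.0449))
for n in("top","side"):
    p,w,hsv=cloud(n);x,y,z=w[...,0],w[...,1],w[...,2]
    for c,q in C.items():
        m=hm(hsv,c)&(abs(z-.1)<.006)&(hsv[...,1]>150)&(np.hypot(x-q[0],y-q[1])<.027)
        print(n,c,*mid(w[m]),"coaster",q)
    m=(z>.03)&(z<.055)&(abs(x-.484)<.035)&(abs(y+.3175)<.035)
    print("block",cv2.minAreaRect(w[m][:,:2].astype(np.float32)*1000))
    cv2.imwrite(f"pics/{n}9.png",p[:,:,::-1])
E
```

```text
clock: 59.22
tool_pos: [0.4078, -0.4297, 0.246]
eef_rot: [0.997, 0.083, 0.0, 0.0]
contact_force: [0.7, -0.8, 0.5]
opening: 0.707
finger_force: 0.0
clock: 59.97
tool_pos: [0.3293, -0.5717, 0.2455]
eef_rot: [0.996, 0.085, 0.001, -0.001]
contact_force: [-0.4, 0.8, 0.2]
opening: 0.707
finger_force: 0.0
top red [0.5651 0.0465 0.0217] [0.5645 0.0462 0.1005] 302 coaster (0.5664, 0.0455)
top yellow [ 0.5951 -0.113   0.023 ] [ 0.594  -0.1122  0.1005] 309 coaster (0.5951, -0.113)
top blue [ 0.4987 -0.0438  0.0221] [ 0.4976 -0.0432  0.1005] 307 coaster (0.5003, -0.0449)
block ((484.72509765625, -315.0127868652344), (44.39485549926758, 45.26345443725586), 8.155076026916504)
side red [0.5664 0.0455 0.0234] [0.5649 0.0479 0.0998] 250 coaster (0.5664, 0.0455)
side yellow [ 0.5955 -0.1137  0.0249] [ 0.5943 -0.1112  0.0998] 187 coaster (0.5951, -0.113)
side blue [ 0.5004 -0.0442  0.0235] [ 0.498  -0.0423  0.0998] 213 coaster (0.5003, -0.0449)
block ((483.95172119140625, -315.5023193359375), (43.850830078125, 45.03701400756836), 8.28573989868164)
```

View pics/top9.png

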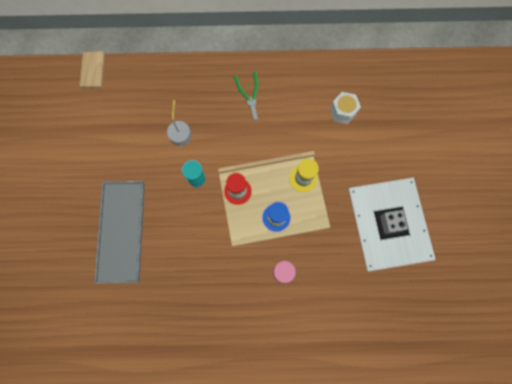

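View pics/side9.png

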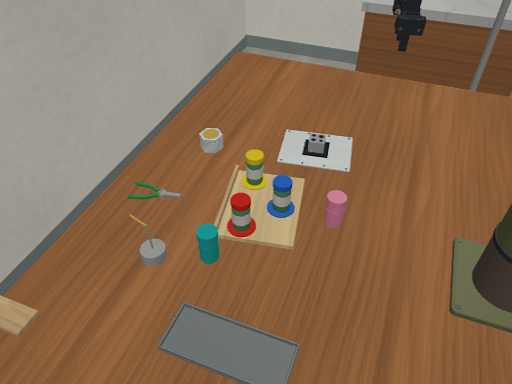

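Both pictures show red, blue and yellow upright on their own coasters (top view (237,187), (278,214), (307,172)), within 1–2 mm of the middles. The block is hollows up on the pad (396,220), and the stand and look-alikes are where they were. I hand the job in.

```bash
python3 -c "
from plant import r
print(r.finish_job())"
```

```text
the job is handed in; nothing more can be done
None
```

Job handed in at about 60 s: the block sits hollows up on the middle of the pad, each jar is back upright on its own coaster (all within about 2 mm of centre by my measurements), and the stand and look-alikes were left untouched.

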